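Pusher into the food processor, then hold the pulse dial on its third step

TASK

The food processor has just been washed and needs a test pulse at full power. Lift the pusher up and off the drying hook, lower it upright into the feed tube on the processor's lid until its collar sits on the rim, and let go of it; only then turn the dial on the front clockwise past the first two clicks to the third, and hold it there against its spring: finish while still holding the dial on the third step. Do not knock the garlic, the lemon, the shaker or the small tin about.

Things in the scene. Friction and masses are not known exactly. Their poses are not given: they have to be found in the camera images.
- processor: Compact white food processor, fixed. Origin on the worktop under the bowl's axis; x points to its back, z up. Base x -182 to +86 mm, 170 mm wide, 62 mm high; in front of x = -72 mm its top is a control panel sloping down to the front by 22 deg (0.384 rad). Clear bowl 130 mm wide with a handle on its left (+y); lid top 150 mm up; feed tube on the lid 30 mm in front of the bowl's axis.
- tube_mouth (a point): Centre of the feed tube's open top rim, 195 mm above the worktop; axes as the processor's. Upright round tube, bore 44 mm, flared a little at the mouth, rim 57 mm across outside; bore more than 52 mm deep.
- dial (a joint): Turn of the black dial on the sloping front panel, rad: 0 = off (the start), growing clockwise as seen looking down on it; end stop 1.28. Clicks (detents) at 0.40 (step one), 0.80 (two), 1.20 (three). A spring drives it back to off from any step when let go. Torque to turn: about 0.06 N m at off, growing to 0.17 at step three, the clicks adding or taking 0.04.
- dial_grip (a point): Middle of the dial's bar grip, on its axis, 20 mm above the panel; turns with the dial. z: the dial's axis, leaning 0.384 rad from vertical toward the processor's front. x: along the bar, to its pointer end; when off, 0.6 rad left of the processor's back. Bar 46 mm long, 13 mm thick (y); its top is 13 mm above this point, the 50 mm wide skirt below it 12 mm under this point.
- stand: Small steel drying stand, fixed: round foot 110 mm across, post with a ball on top (173 mm up), three hooks at one height. Origin at the middle of the foot's underside. The hook with the pusher points along the stand's -x axis; the other two are empty, 2.2 rad to either side of it.
- hook_seat (a point): Top of the hook's wire where the pusher's handle hangs, 55 mm from the post's axis along the stand's -x, 140 mm above the worktop; axes as the stand's. Wire 7 mm thick; past the seat it turns up to a tip 14 mm above the seat, 79 mm from the post. To free the pusher raise it 15 to 26 mm, then draw it off past the tip along the stand's -x.
- pusher: White plastic pusher, about 70 g, hanging upright. Origin: centre of its underside; z up. Shaft 40 mm thick, 52 mm long, chamfered below; collar 62 mm across, 52 to 57 mm up; above it a stirrup handle up to 107 mm, 12 mm thick (x), 36 mm wide (y): two legs and a top bar (from 91 mm up) round an opening 20 mm wide, 34 mm high. The hook's wire runs through it along x.
- pusher_grip (a point): Middle of the stirrup handle, 92 mm above the pusher's underside, axes as the pusher's. Pinched here from above with the fingers closing along the pusher's y (36 mm), they are clear of the hook.
- pusher_flange (a point): Centre of the collar's underside, 52 mm above the pusher's underside: it lies on the tube's rim (at tube_mouth) when the pusher is fully in.
- garlic: Garlic bulb, 56 mm, loose; a bystander.
- shaker: Grey glass shaker, 44 mm across, 90 mm high, loose; a bystander.
- lemon: Lemon, 71x53x51 mm, loose; a bystander.
- tin: Small tin, 57 mm across, 72 mm high, loose; a bystander.

How it is judged:
On the way, in this order (a step that is already met when the one before it is completed fails the run):
1. the pusher is carried clear of the hook by the gripper (distance between pusher_grip and hook_seat above 0.07 m and height (world z) of pusher above 0.04 m and contact force between pusher and stand below 0.05 N and contact force between the fingers and pusher above 0.5 N), for 0.2 s.
2. the pusher sits fully down in the feed tube and is let go of (horizontal distance between pusher_flange and tube_mouth below 0.006 m and z of pusher_flange in the frame of tube_mouth below 0.003 m and angle between pusher's own z axis and vertical below 0.08 rad and contact force between each of the arm, the fingers and pusher below 0.05 N), for 0.3 s.
3. the dial is turned to its third step (value of joint dial above 1.1 rad), for 0.2 s.
At the end, for the whole second after the job is handed in: The fingers still hold the dial, steady (under 0.3 rad/s), on the third step (above 1.10 rad), with more than 1 N; the pusher stands upright in the feed tube, its collar on the rim within 3 mm in height and 6 mm sideways, untouched by the fingers (value of joint dial above 1.1 rad and velocity of joint dial between -0.3 and 0.3 rad/s and contact force between the fingers and processor above 1 N and horizontal distance between pusher_flange and tube_mouth below 0.006 m and z of pusher_flange in the frame of tube_mouth below 0.003 m and angle between pusher's own z axis and vertical below 0.08 rad and contact force between the fingers and pusher below 0.05 N); the arm keeps its last pose, push and grip.
It fails at once if the dial is turned before the pusher is in the feed tube (value of joint dial above 0.3 rad and (horizontal distance between pusher_flange and tube_mouth above 0.012 m or z of pusher_flange in the frame of tube_mouth above 0.008 m)).
It fails at once if a bystander (garlic, shaker, lemon, tin) is pushed more than 30 mm (distance of any of garlic, shaker, lemon, tin from where it was at the start of the episode above 0.03 m).
It also fails if it takes over 61 s, if anything falls off the work surface, if the arm or the gripper's body presses on something with over 40 N, if the wrist force passes 120 N, or if a joint passes its speed limit or range.

ROBOT

A 6-joint arm with a two-finger parallel gripper is mounted at the origin on a cart in front of the work surface, level with it; the furniture and walls round the work are solid. World frame = base frame: x ahead of the robot, y to its left, z up, the work surface at z = 0. Lengths are in m, angles in rad, forces in N, time in s.
With the tool pointing down it reaches from about 0.35 to 0.775 m from the base axis. Payload 7.3 kg.
Tool frame: the origin (TCP) lies on the mounting face of the last link; the fingertips stand 178 mm ahead of it and the grasp point (between the pads) lies 159 mm ahead of it (robot.grip_depth is the distance from the TCP to the grasp point, in m); z points along the fingers, y is the line along which they close (so a half turn about z gives the same grasp; the last joint's range is limited). The gripper opens to 92 mm and grips with 3 to 60 N. Pads are 19 mm wide; open, the fingers measure 130 mm over their backs; the gripper's body (75 mm by 190 mm) begins 47 mm behind the grasp point.
Start: joints at [-1.286, 0.342, 1.524, -0, 1.275, -0.146], TCP at [0.219, -0.477, 0.405] pointing down, gripper open.
Joint ranges: [-2.53, 2.53], [-0.77, 2.02], [0.04, 2.7], [-1, 4.14], [0.28, 2.66], [-3.11, 3.11]. Speed limits (rad/s): [2.57, 2.57, 3.14, 3.14, 3.14, 3.14].

INTERFACE

Orientations are given as [roll, pitch, yaw] about the fixed x, y, z axes, in that order (R = Rz(yaw) Ry(pitch) Rx(roll)).
In Python, from cell import observe, cams, robot, models gives the robot as it stands.
- The arm moves only by the shell command python3 -m jog 'ROWS' [FORCE]. ROWS is JSON, a list of rows, each a list of 3 entries, a list of its own where there are three numbers: the shift along the tool's x, y, z each as a share of 0.4 m, from -1 to 1, then the turn about the tool's z as a share of pi rad, from -1 to 1, then the closure, from 0 (fully open) to 1 (shut). In form: [[[x, y, z], turn, jaw], ...]. A call has 1 to 12 rows; each row is the pose to reach, as a shift and turn from the pose commanded when the call began, along the tool's axes at that moment, turning the shorter way round; what a row does not reach only later rows make up. A row lasts 1/8 s, in which the tool goes at most 62.5 mm and 10.7 degrees, less where a joint would pass 70% of its speed; a pose out of reach is approached as far as the arm can. A call with a number of a shift or a turn outside -1 to 1 is refused whole. A call with a gripper value outside its range is refused whole. The fingers move at their own pace and stop on an object; FORCE is the grip in N (left out, the last holds). Time passes only in rows, so rows that repeat a pose let the fingers close. It gives the time, the measured TCP pose, the force, the opening and the grip force at its end, in the units of the state.
- observe(): the state, without advancing time (a new reading comes with each control period).
- cams.read_camera(name): name is "scene" or "top"; returns the picture (400x640x3 uint8, red, green, blue); there is no depth.
- cams.camera_model(name): a dict with "camera_matrix" (3x3 intrinsics, pixels), "pose" (4x4, takes a point from camera to world coordinates). Camera axes: x right, y down, z forward; pixel columns grow to the right and rows downward; lengths in m; the calibration is good to about 2 mm. A picture is of the moment at which its call begins. camera_model takes no time and is no camera call.
- robot.hand_in(): hands the job in; it is judged then, once.
Trained networks look in the newest picture that a camera, given by its name, has taken for a name from the list of things; names that differ only in an ending like _2 or _b are one class to them, and where a whole thing is asked for, a point or a joint stands for the part that bears it (a point fixed in the world has none). Each returns a list of dicts, best first, with "confidence" (0 to 1); they miss things now and then, are a little off and sometimes report something else, mostly with a low value. They report only what shows in the picture. A call takes as long as a camera call.
- models.find_in(target, camera): "position" ([x, y, z] in m, in world coordinates, good to about 4 mm: the middle of the surface that is visible of it).
- models.pinpoint(target, camera): "position" ([x, y, z] in m, in world coordinates, good to about 4 mm: a listed point, or the origin of a listed thing).
The state is a dict: "time": time; "qpos": joint angles; "qvel": joint speeds; "joint_efforts": joint torques, N m; "tool_pos": TCP position; "tool_rot": TCP orientation; "contact_force": force on the tool from outside, world axes, zero at the start; "torque": the same for the moment, N m; "opening": finger opening in m; "grip_force": force on a finger pad.
Only numpy, scipy, OpenCV 4.12 (cv2) and the standard library are available. Lean on these libraries where they do the work, as an engineer would, in place of code of your own. Each camera call takes 0.05 s, during which the arm holds its last target. There are 200 camera calls.

## Working session

There is one attempt and no reset: what is moved stays moved. The work goes in short steps, Python scripts to look and compute and a shell command to move; the robot and the scene stay as the last step left them, time stands still between calls to the robot, and variables do not carry over. Pictures are saved under pics/ and viewed, at most 10 in all, crops included, and the job is handed in when it is done.

```bash
ls; mkdir -p pics; cat > m.py <<'E'
from cell import observe,cams,robot,models
import numpy as np,cv2
E
python3 - <<'E'
from m import *
o=observe();print({k:np.round(v,4).tolist() for k,v in o.items()})
ims=[cams.read_camera(c) for c in("scene","top")]
for c,i in zip(("scene","top"),ims): cv2.imwrite(f'pics/{c}0.png',i[:,:,::-1])
for t in["processor","tube_mouth","dial_grip","stand","hook_seat","pusher","pusher_grip","pusher_flange","garlic","shaker","lemon","tin"]:
  for c in("scene","top"):
    print(t,c,[(np.round(d["position"],4).tolist(),round(d["confidence"],2)) for d in models.pinpoint(t,c)[:2]])
for c in("scene","top"): m=cams.camera_model(c);print(np.round(m["camera_matrix"],1).tolist(),np.round(m["pose"],3).tolist())
E
```

```text
pics
{'time': 0.0, 'qpos': [-1.286, 0.3427, 1.525, -0.0, 1.2754, -0.146], 'qvel': [0.0005, -0.0015, -0.001, 0.002, -0.0006, -0.0005], 'joint_efforts': [-0.0028, -43.125, -24.4225, 0.0715, 0.0558, -0.0001], 'tool_pos': [0.2192, -0.4769, 0.4041], 'tool_rot': [-3.1401, -0.0002, 0.4308], 'contact_force': [0.4496, -0.3633, 0.2997], 'torque': [-0.0143, -0.0306, -0.0396], 'grip_force': 0.0, 'opening': 0.0918}
processor scene [([0.6032, 0.1243, -0.0024], 0.66)]
processor top [([0.6023, 0.1276, -0.0013], 0.7)]
tube_mouth scene [([0.5709, 0.1266, 0.1949], 0.97), ([0.4708, 0.1418, 0.0544], 0.6)]
tube_mouth top [([0.574, 0.1266, 0.1986], 0.79), ([0.5354, -0.1176, 0.0989], 0.35)]
dial_grip scene [([0.4685, 0.1413, 0.0556], 0.76), ([0.5374, -0.1189, 0.1374], 0.29)]
dial_grip top [([0.4687, 0.1466, 0.0592], 0.82)]
stand scene [([0.5922, -0.1167, 0.0012], 0.77)]
stand top [([0.5933, -0.1204, -0.0011], 0.73), ([0.4695, 0.1453, 0.0551], 0.59)]
hook_seat scene [([0.5373, -0.1183, 0.1399], 0.73)]
hook_seat top [([0.5384, -0.1177, 0.1409], 0.57)]
pusher scene [([0.539, -0.1186, 0.0439], 0.67)]
pusher top
[... 219 characters left out ...]
.5354, -0.1175, 0.0977], 0.64)]
garlic scene [([0.4818, -0.3699, -0.0011], 0.43)]
garlic top [([0.481, -0.3716, -0.0044], 0.84)]
shaker scene []
shaker top [([0.5979, -0.3586, -0.0012], 0.75)]
lemon scene []
lemon top [([0.4727, 0.3456, -0.0034], 0.72)]
tin scene [([0.6491, 0.3774, -0.0056], 0.72)]
tin top [([0.6511, 0.3741, -0.0002], 0.93)]
[[382.0, 0.0, 323.1], [0.0, 382.0, 198.2], [0.0, 0.0, 1.0]] [[-0.492, -0.428, 0.758, -0.404], [-0.87, 0.248, -0.425, 0.52], [-0.006, -0.869, -0.495, 0.749], [0.0, 0.0, 0.0, 1.0]]
[[500.5, 0.0, 320.0], [0.0, 500.5, 194.2], [0.0, 0.0, 1.0]] [[-0.034, -0.977, 0.212, 0.26], [-0.999, 0.033, -0.01, -0.003], [0.002, -0.213, -0.977, 1.434], [0.0, 0.0, 0.0, 1.0]]
```

View pics/scene0.png

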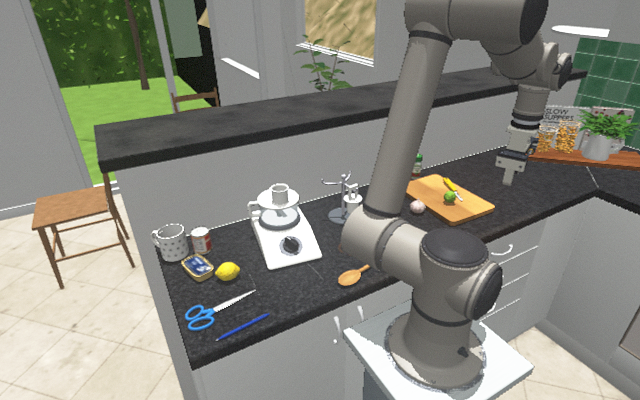

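View pics/top0.png

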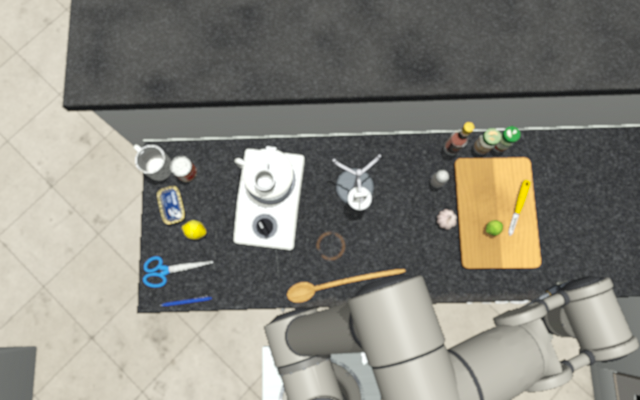

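The scene image shows the processor at about (285,225), the stand with the pusher at (350,205), the lemon at (228,271) and the garlic at (418,207). The top image shows the tube at (264,181), the dial at (265,226) and the pusher at (359,198). The bystanders are well away from the path. Next I'll zoom in to get the yaws.

```bash
cat >> m.py <<'E'
def px2w(c,u,v,z):
    m=cams.camera_model(c);K,T=np.array(m["camera_matrix"]),np.array(m["pose"])
    d=T[:3,:3]@np.linalg.solve(K,[u,v,1]);o=T[:3,3];return o+d*(z-o[2])/d[2]
def proj(c,p):
    m=cams.camera_model(c);K,T=np.array(m["camera_matrix"]),np.array(m["pose"])
    q=K@(T[:3,:3].T@(np.array(p)-T[:3,3]));return q[:2]/q[2]
E
python3 - <<'E'
from m import *
a=cv2.imread('pics/top0.png')[140:260,225:395]
cv2.imwrite('pics/c1.png',cv2.resize(a,None,fx=4.7,fy=4.7,interpolation=cv2.INTER_CUBIC))
E
```

```text
(no output)
```

View pics/c1.png

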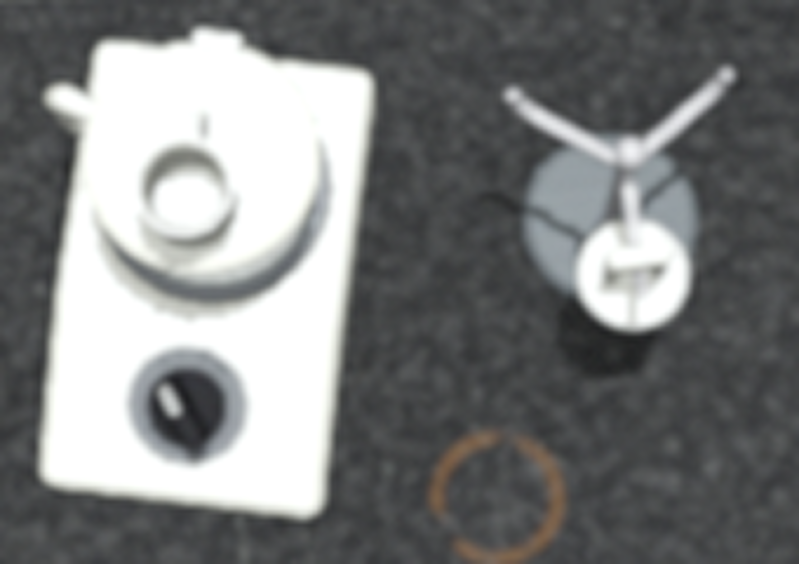

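The crop shows the panel's back edge running (100,42) to (370,70), the front edge (42,485) to (322,515), the empty hook tips at (512,95) and (728,75), and the dial pointer at about (165,385).

```bash
python3 - <<'E'
from m import *
f=lambda u,v,z:px2w("top",225+u/4.7,140+v/4.7,z)[:2]
ang=lambda d:np.arctan2(d[1],d[0])
b=f(100,42,.062)-f(370,70,.062);fr=f(42,485,.018)-f(322,515,.018)
print("yaw from edges",ang(b)-np.pi/2,ang(fr)-np.pi/2)
s1=(f(100,42,.062)+f(370,70,.062))/2-(f(42,485,.018)+f(322,515,.018))/2
print("long axis",ang(s1),np.linalg.norm(s1))
L,R=f(512,95,.154),f(728,75,.154);print("stand yaw",ang(L-R)-np.pi/2)
p=(L+R)/2;print("tips",L,R)
print("handle bar", f(605,278,.13)-f(665,268,.13))
# joint estimates
def avg(t):
  l=[]
  for k in range(3):
   for c in("scene","top"):
    cams.read_camera(c); r=models.pinpoint(t,c)
    if r and r[0]["confidence"]>.5:l.append(r[0]["position"])
  return np.round(np.median(l,0),4),np.round(np.std(l,0),4)
for t in["processor","tube_mouth","dial_grip","stand","hook_seat","pusher","pusher_grip","pusher_flange"]: print(t,*avg(t))
print(observe()["time"],observe()["tool_pos"])
E
```

```text
yaw from edges -0.14074014234045973 -0.1402754848780836
long axis -0.14885902417512936 0.2669345176898683
stand yaw 0.06254531210822645
tips [ 0.62946241 -0.05546154] [ 0.63714866 -0.17819205]
handle bar [-0.00464209  0.03426164]
processor [ 0.6044  0.1246 -0.0014] [0.0022 0.0011 0.0007]
tube_mouth [0.5718 0.1289 0.1973] [0.0018 0.0018 0.0012]
dial_grip [0.4694 0.1431 0.056 ] [0.0011 0.0008 0.0012]
stand [ 0.593  -0.1172 -0.0006] [0.0017 0.0011 0.0009]
hook_seat [ 0.5363 -0.1186  0.1408] [0.0017 0.0029 0.0013]
pusher [ 0.5388 -0.122   0.0475] [0.0016 0.0036 0.001 ]
pusher_grip [ 0.5347 -0.1178  0.14  ] [0.0021 0.0027 0.0011]
pusher_flange [ 0.5366 -0.1207  0.0996] [0.0009 0.0017 0.0014]
6.1 [ 0.21925871 -0.47700984  0.40474465]
```

```bash
cat >> m.py <<'E'
from scipy.spatial.transform import Rotation as Ro
def to(*ts):
    o=observe();R=Ro.from_euler('xyz',o["tool_rot"]);y0=o["tool_rot"][2]
    print("t",round(o["time"],2),np.round(o["tool_pos"],4),np.round(o["tool_rot"],3),np.round(o["contact_force"],1),"open",round(o["opening"],4),"grip",o["grip_force"])
    for x,y,z,yaw in ts: print(np.round(R.inv().apply(np.array([x,y,z])-o["tool_pos"])/.4,4).tolist(),round(-(yaw-y0)/np.pi,4))
E
python3 -c "
from m import *
to((.536,-.119,.37,.09),(.536,-.119,.301,.09))"
```

```text
t 6.1 [ 0.2193 -0.477   0.4047] [3.142 0.    0.431] [0.2 1.6 0.5] open 0.0919 grip 0.0
[1.0933, -0.4826, 0.0868] 0.1085
[1.0933, -0.4826, 0.2593] 0.1085
```

```bash
python3 -m jog '[[[0.9,-0.4,0],0.108,0],[[0.9,-0.4,0],0.108,0],[[0.9,-0.4,0],0.108,0],[[0.9,-0.4,0],0.108,0],[[0.9,-0.4,0],0.108,0],[[0.9,-0.4,0],0.108,0],[[0.9,-0.4,0],0.108,0],[[0.9,-0.4,0],0.108,0]]' 20
python3 -c "
from m import *
print(observe()['qpos'])
to((.536,-.119,.37,.09),(.536,-.119,.301,.09))"
```

```text
time: 7.1
tool_pos: [0.4804, -0.1799, 0.4046]
tool_rot: [3.142, 0.0, 0.095]
contact_force: [0.1, -0.5, 0.2]
opening: 0.0918
grip_force: 0.0
[-5.07872565e-01  3.20111054e-01  1.55673771e+00 -5.33461992e-05
  1.26474242e+00  9.68046966e-01]
t 7.1 [ 0.4804 -0.1799  0.4046] [3.142 0.    0.095] [ 0.1 -0.5  0.2] open 0.0918 grip 0.0
[0.1529, -0.1385, 0.0865] 0.0016
[0.1529, -0.1385, 0.259] 0.0016
```

```bash
python3 -m jog '[[[0.154,-0.14,0],0,0],[[0.154,-0.14,0],0,0],[[0.154,-0.14,0.12],0,0],[[0.154,-0.14,0.19],0,0],[[0.154,-0.14,0.19],0,0],[[0.154,-0.14,0.19],0,0]]'
python3 - <<'E'
from m import *
a=cams.read_camera("top")[130:250,280:440,::-1];b=cams.read_camera("scene")[150:260,290:450,::-1]
f=lambda i:cv2.resize(i,(400,300),interpolation=cv2.INTER_CUBIC)
cv2.imwrite('pics/g1.png',np.hstack([f(a),f(b)]))
to((.536,-.119,.301,.09))
E
```

```text
time: 7.85
tool_pos: [0.5359, -0.1208, 0.33]
tool_rot: [3.14, -0.002, 0.091]
contact_force: [-0.2, 0.1, 0.6]
opening: 0.0918
grip_force: 0.0
t 7.95 [ 0.536  -0.1205  0.3304] [ 3.14e+00 -3.00e-03  9.10e-02] [ 0.6 -0.9  0.4] open 0.0921 grip 0.0
[0.0002, -0.0039, 0.0734] 0.0003
```

View pics/g1.png

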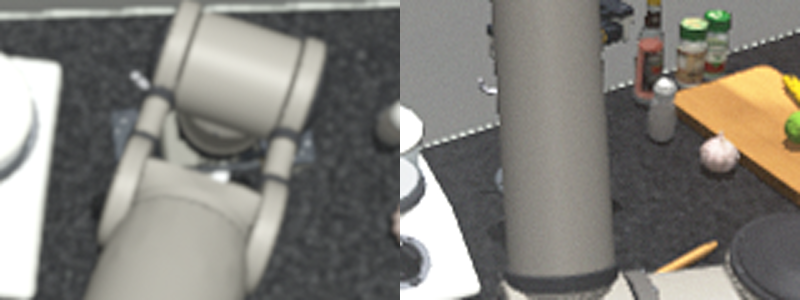

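The arm hides the pusher in both views, so I'll work from the measurements: descend, then close gently.

```bash
python3 -m jog '[[[0,-0.003,0.04],0,0],[[0,-0.003,0.073],0,0],[[0,-0.003,0.073],0,0],[[0,-0.003,0.073],0,1],[[0,-0.003,0.073],0,1],[[0,-0.003,0.073],0,1],[[0,-0.003,0.073],0,1],[[0,-0.003,0.073],0,1],[[0,-0.003,0.073],0,1],[[0,-0.003,0.073],0,1]]' 20
```

```text
time: 9.2
tool_pos: [0.5357, -0.1187, 0.2995]
tool_rot: [3.141, -0.0, 0.092]
contact_force: [0.3, -0.6, 0.4]
opening: 0.0358
grip_force: 20.0
```

```bash
python3 -m jog '[[[0,0,-0.025],0,1],[[0,0,-0.05],0,1],[[0,0,-0.05],0,1],[[-0.08,-0.002,-0.05],0,1],[[-0.18,-0.005,-0.05],0,1],[[-0.23,-0.007,-0.05],0,1],[[-0.23,-0.007,-0.2],0,1],[[-0.23,-0.007,-0.32],0,1],[[-0.23,-0.007,-0.32],0,1],[[-0.23,-0.007,-0.32],0,1],[[-0.23,-0.007,-0.32],0,1]]'
```

```text
time: 10.58
tool_pos: [0.4436, -0.1242, 0.426]
tool_rot: [-3.14, 0.003, 0.092]
contact_force: [0.4, -0.0, -1.3]
opening: 0.036
grip_force: 20.0
```

```bash
python3 - <<'E'
from m import *
b=cams.read_camera("scene");a=cams.read_camera("top")
cv2.imwrite('pics/s2.png',np.vstack([cv2.resize(i[100:300,220:540,::-1],(480,300)) for i in (a,b)]))
for t in("pusher_grip","pusher_flange","pusher"):
  for c in("scene","top"): print(t,c,[(np.round(d["position"],4),round(d["confidence"],2)) for d in models.pinpoint(t,c)[:1]])
to()
E
```

```text
pusher_grip scene []
pusher_grip top [(array([ 0.4858, -0.3735, -0.0017]), 0.42)]
pusher_flange scene []
pusher_flange top [(array([ 0.4452, -0.1231,  0.2252]), 0.51)]
pusher scene []
pusher top [(array([ 0.4746,  0.3476, -0.0029]), 0.59)]
t 10.97 [ 0.4438 -0.1243  0.4273] [-3.141  0.     0.091] [ 0.3 -0.4 -1.1] open 0.0357 grip 19.999763891100883
```

View pics/s2.png

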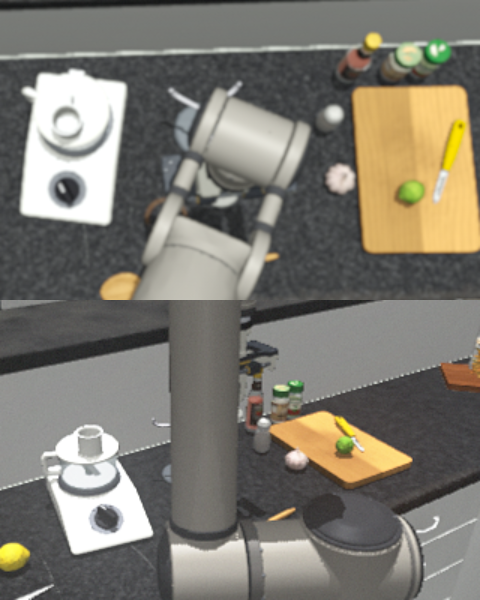

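```bash
python3 -c "
from m import *
to((.573,.128,.475,.09))"; python3 -m jog '[[[0,0,-0.12],0,1],[[0,0,-0.12],0,1],[[0.15,-0.3,-0.12],0,1],[[0.25,-0.5,-0.12],0,1],[[0.378,-0.598,-0.12],0,1],[[0.378,-0.598,-0.12],0,1],[[0.378,-0.598,-0.12],0,1],[[0.378,-0.598,-0.12],0,1],[[0.378,-0.598,-0.12],0,1],[[0.378,-0.598,-0.12],0,1]]'
python3 - <<'E'
from m import *
b=cams.read_camera("scene");a=cams.read_camera("top")
i1,i2=[cv2.resize(i[r:r+150,c:c+100,::-1],(400,600),interpolation=cv2.INTER_CUBIC) for i,r,c in ((a,110,220),(b,120,230))]
cv2.imwrite('pics/s3.png',np.hstack([i1,i2]))
for t in("pusher_flange","tube_mouth","pusher"):
  for c in("scene","top"): print(t,c,[(np.round(d["position"],4),round(d["confidence"],2)) for d in models.pinpoint(t,c)[:1]])
to((.573,.128,.475,.09))
print(proj("scene",(.573,.128,.195)),proj("scene",(.573,.128,.275)),proj("scene",(.573,.128,.223)))
E
```

```text
t 10.97 [ 0.4438 -0.1243  0.4273] [-3.141  0.     0.091] [ 0.3 -0.4 -1.1] open 0.0357 grip 19.999763891100883
[0.3792, -0.5987, -0.1192] 0.0005
time: 12.22
tool_pos: [0.5722, 0.1266, 0.4755]
tool_rot: [3.141, 0.0, 0.09]
contact_force: [-0.4, 0.0, -0.7]
opening: 0.036
grip_force: 20.0
pusher_flange scene [(array([0.5736, 0.1256, 0.2776]), 0.95)]
pusher_flange top [(array([0.5732, 0.127 , 0.2735]), 0.74)]
tube_mouth scene [(array([0.5683, 0.1292, 0.1951]), 0.85)]
tube_mouth top [(array([0.573 , 0.1306, 0.1956]), 0.82)]
pusher scene [(array([0.5731, 0.132 , 0.2212]), 0.66)]
pusher top [(array([0.5717, 0.1235, 0.2249]), 0.56)]
t 12.62 [0.5724 0.1275 0.4756] [ 3.141 -0.     0.091] [ 0.1 -0.3 -0.9] open 0.0361 grip 19.99999299645424
[0.0015, -0.0012, 0.0016] 0.0004
[279.09511206 187.1914708 ] [277.40511443 163.54894434] [278.5166595  179.09910444]
```

View pics/s3.png

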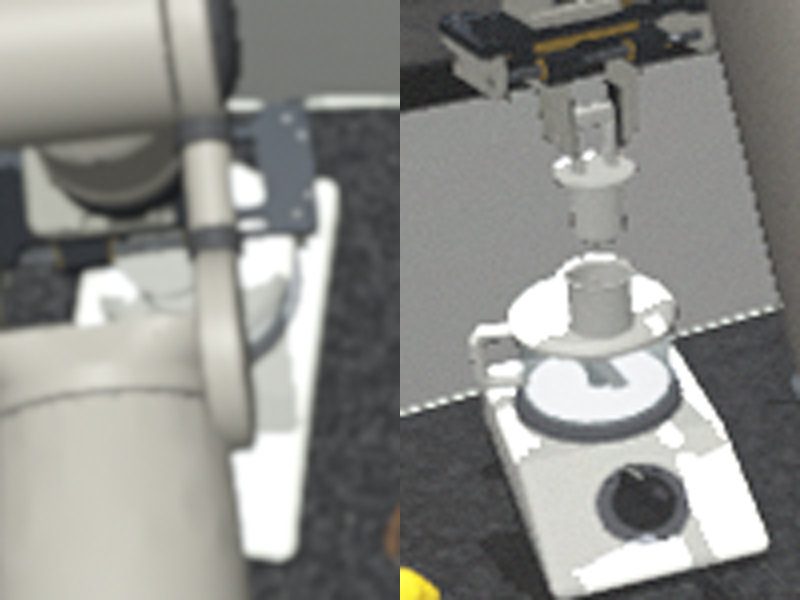

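The scene crop shows the pusher upright in the fingers, its shaft centred at crop x ≈ 597 over the tube centre at ≈ 601. That matches the expected perspective shift, so they're aligned. I'll lower and feel for contact.

```bash
python3 -m jog '[[[0,-0.003,0.03],0,1],[[0,-0.003,0.06],0,1],[[0,-0.003,0.075],0,1],[[0,-0.003,0.09],0,1],[[0,-0.003,0.09],0,1],[[0,-0.003,0.09],0,1]]'
```

```text
time: 13.38
tool_pos: [0.5725, 0.1289, 0.4398]
tool_rot: [3.142, -0.001, 0.091]
contact_force: [0.1, -0.1, -1.4]
opening: 0.036
grip_force: 20.0
```

```bash
python3 -m jog '[[[0,0,0.025],0,1],[[0,0,0.05],0,1],[[0,0,0.075],0,1],[[0,0,0.09],0,1],[[0,0,0.09],0,1]]'
```

```text
time: 14.0
tool_pos: [0.5724, 0.1289, 0.4028]
tool_rot: [3.142, 0.001, 0.092]
contact_force: [0.4, 0.2, -0.7]
opening: 0.0361
grip_force: 20.0
```

Inside the bore now with no side force. About 8 mm remains, so I'll ease down until it touches.

```bash
python3 -m jog '[[[0,0,0.01],0,1],[[0,0,0.015],0,1],[[0,0,0.018],0,1],[[0,0,0.02],0,1],[[0,0,0.02],0,1]]'
```

```text
time: 14.62
tool_pos: [0.5724, 0.1289, 0.3955]
tool_rot: [3.141, -0.0, 0.092]
contact_force: [-0.0, -0.6, -0.0]
opening: 0.036
grip_force: 20.0
```

```bash
python3 -m jog '[[[0,0,0.004],0,1],[[0,0,0.006],0,1],[[0,0,0.006],0,1]]'
```

```text
time: 15.0
tool_pos: [0.5723, 0.1289, 0.3941]
tool_rot: [3.141, -0.001, 0.092]
contact_force: [-1.2, 0.6, 5.8]
opening: 0.0361
grip_force: 20.0
```

```bash
python3 -m jog '[[[0,0,0.004],0,0.3],[[0,0,0.004],0,0.3],[[0,0,0.004],0,0.3],[[0,0,0.004],0,0.3],[[0,0,-0.1],0,0.3],[[0,0,-0.25],0,0.3],[[0,0,-0.25],0,0.3],[[-0.2,0,-0.25],0,0.3],[[-0.3,0,-0.25],0,0.3],[[-0.3,0,-0.25],0,0.3],[[-0.3,0,-0.25],0,0.3]]'
python3 - <<'E'
from m import *
b=cams.read_camera("scene");a=cams.read_camera("top")
i1,i2=[cv2.resize(i[r:r+150,c:c+100,::-1],(400,600),interpolation=cv2.INTER_CUBIC) for i,r,c in ((a,110,220),(b,120,230))]
cv2.imwrite('pics/s4.png',np.hstack([i1,i2]))
for t in("pusher_flange","dial_grip","tube_mouth"):
  for c in("scene","top"): print(t,c,[(np.round(d["position"],4),round(d["confidence"],2)) for d in models.pinpoint(t,c)[:1]])
to((.4694,.1435,.28,.496))
E
```

```text
time: 16.38
tool_pos: [0.4532, 0.1179, 0.4932]
tool_rot: [3.141, -0.001, 0.092]
contact_force: [0.0, 0.5, 0.2]
opening: 0.0637
grip_force: 0.0
pusher_flange scene []
pusher_flange top []
dial_grip scene [(array([0.4704, 0.1392, 0.0547]), 0.62)]
dial_grip top [(array([0.4699, 0.1439, 0.0561]), 0.52)]
tube_mouth scene [(array([0.5692, 0.1285, 0.1977]), 0.66)]
tube_mouth top []
t 16.77 [0.4534 0.1179 0.4928] [3.141 0.    0.091] [-0.1  0.4  0.2] open 0.0644 grip 0.0
[0.046, -0.0601, 0.532] -0.1288
```

View pics/s4.png

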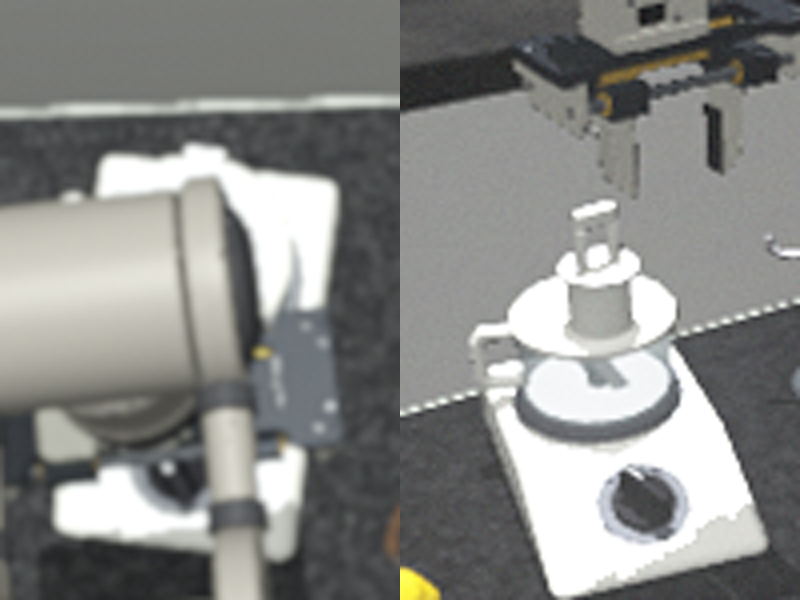

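The pusher is seated upright, its collar on the rim at about crop (597,265), with the gripper clear. Next I check the predicted bar ends of the dial against the picture, where they appear at crop (625,470) and (668,535).

```bash
python3 - <<'E'
from m import *
g=np.array([.4695,.1428,.0558]);yaw=-.14
R=Ro.from_euler('z',yaw)*Ro.from_euler('y',-.384)
for phi in(.6,):
  d=R.apply([np.cos(phi),np.sin(phi),0]);print(d,np.arctan2(d[1],d[0]))
  n=R.apply([0,0,1]);print(n)
  for s in(-.023,0,.023):
    p=proj("scene",g+s*d+.013*n);print((p-[230,120])*4+[400,0])
to((.4695,.1428,.27,.496),(.4695,.1428,.231,.496))
E
```

```text
[0.8365343  0.45233552 0.30919726] 0.4956948907564834
[-0.37096675  0.05227734  0.92717353]
[670.16227042 497.03907499]
[646.19012907 480.32717292]
[622.49176543 463.80613182]
t 16.77 [0.4534 0.1179 0.4928] [3.141 0.    0.091] [-0.1  0.4  0.2] open 0.0644 grip 0.0
[0.0461, -0.0583, 0.557] -0.1288
[0.0461, -0.0583, 0.6545] -0.1288
```

```bash
python3 - <<'E'
from m import *
i=cams.read_camera("scene")[225:260,270:310,::-1]
i=np.clip(i.astype(float)*1.6,0,255).astype(np.uint8)
cv2.imwrite('pics/d.png',cv2.resize(i,None,fx=15,fy=15,interpolation=cv2.INTER_CUBIC))
g=np.array([.4695,.1428,.0558]);R=Ro.from_euler('z',-.14)*Ro.from_euler('y',-.384);n=R.apply([0,0,1])
for s in(-.023,0,.023):
    for h in(.013,-.012): print(s,h,(proj("scene",g+s*R.apply([np.cos(.6),np.sin(.6),0])+h*n)-[270,225])*15)
E
```

```text
-0.023 0.013 [413.10851408 288.89653123]
-0.023 -0.012 [403.23939436 355.35164341]
0 0.013 [323.21298402 226.22689845]
0 -0.012 [314.85843707 293.32353875]
0.023 0.013 [234.34412035 164.27299431]
0.023 -0.012 [227.47056086 231.99240478]
```

View pics/d.png

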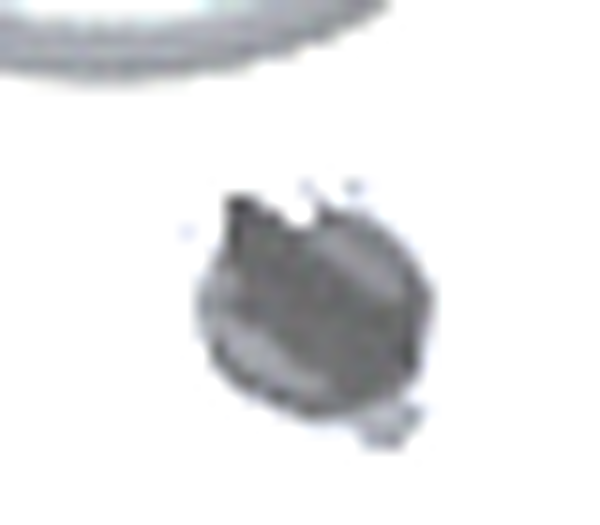

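The bar runs from (240,195) to (400,340) in the zoom, matching the predicted heading, and the skirt centre x ≈ 316 agrees with 315. I'll move over the dial with the jaws at about 30 mm.

```bash
python3 -m jog '[[[0.046,-0.058,0],-0.129,0.67],[[0.046,-0.058,0],-0.129,0.67],[[0.046,-0.058,0],-0.129,0.67],[[0.046,-0.058,0.3],-0.129,0.67],[[0.046,-0.058,0.45],-0.129,0.67],[[0.046,-0.058,0.557],-0.129,0.67],[[0.046,-0.058,0.557],-0.129,0.67],[[0.046,-0.058,0.557],-0.129,0.67],[[0.046,-0.058,0.557],-0.129,0.67],[[0.046,-0.058,0.557],-0.129,0.67]]' 15
python3 -c "
from m import *
to((.4695,.1428,.231,.496));print(observe()['qpos'])"
```

```text
time: 18.08
tool_pos: [0.4697, 0.1427, 0.2722]
tool_rot: [3.14, -0.004, 0.496]
contact_force: [0.5, 0.5, -0.3]
opening: 0.0299
grip_force: 0.0
t 18.07 [0.4697 0.1427 0.2722] [ 3.14  -0.004  0.496] [ 0.5  0.5 -0.3] open 0.0299 grip 0.0
[-0.0008, -0.0006, 0.1029] 0.0
[ 1.38761479e-01  4.34937583e-01  1.79674879e+00 -8.55555250e-05
  9.06141542e-01  1.21358961e+00]
```

```bash
python3 -m jog '[[[0,0,0.04],0,0.67],[[0,0,0.07],0,0.67],[[0,0,0.09],0,0.67],[[0,0,0.098],0,0.67],[[0,0,0.098],0,0.67],[[0,0,0.098],0,1],[[0,0,0.098],0,1],[[0,0,0.098],0,1],[[0,0,0.098],0,1]]' 10
```

```text
time: 19.2
tool_pos: [0.4683, 0.1443, 0.2313]
tool_rot: [-3.138, -0.0, 0.496]
contact_force: [-5.1, 12.5, 2.0]
opening: 0.0157
grip_force: 9.9
```

Gripped. The side force shows the bar sits about 2 mm toward tool −y, so I'll recentre before turning.

```bash
python3 -m jog '[[[0,-0.005,0],0,1],[[0,-0.005,0],0,1],[[0,-0.005,0],0,1],[[0,-0.005,0],0,1]]' 10; python3 -c "
from m import *
print(observe()['torque'])"
```

```text
time: 19.7
tool_pos: [0.468, 0.1448, 0.2313]
tool_rot: [-3.141, -0.0, 0.496]
contact_force: [-1.7, 5.8, 2.6]
opening: 0.0161
grip_force: 9.8
[ 0.877012    0.3587614  -0.12575236]
```

```bash
python3 -m jog '[[[0,-0.003,0],0,1],[[0,-0.003,0],0.05,1],[[0,-0.003,0],0.1,1],[[0,-0.003,0],0.15,1],[[0,-0.003,0],0.15,1],[[0,-0.003,0],0.15,1]]' 35; python3 -c "
from m import *
to();print(observe()['torque'])"
```

```text
time: 20.45
tool_pos: [0.4675, 0.1454, 0.2315]
tool_rot: [3.141, -0.0, 0.027]
contact_force: [-3.6, 2.3, 5.7]
opening: 0.013
grip_force: 34.7
t 20.45 [0.4675 0.1454 0.2315] [ 3.141 -0.     0.027] [-3.6  2.3  5.7] open 0.013 grip 34.72713050454331
[ 0.12164458  0.38844617 -0.00346288]
```

```bash
python3 -m jog '[[[0,0,0],0.04,1],[[0,0,0],0.09,1],[[0,0,0],0.14,1],[[0,0,0],0.19,1],[[0,0,0],0.19,1],[[0,0,0],0.19,1]]' 40; python3 -c "
from m import *
to();print(observe()['torque'],observe()['qpos'][5])"
```

```text
time: 21.2
tool_pos: [0.4673, 0.146, 0.2318]
tool_rot: [-3.141, 0.0, -0.57]
contact_force: [-5.3, 5.8, 8.4]
opening: 0.0134
grip_force: 41.9
t 21.2 [0.4673 0.146  0.2318] [-3.141  0.    -0.57 ] [-5.3  5.8  8.4] open 0.0134 grip 41.908025653101504
[1.58893691 0.45308673 0.47618953] 2.2853733301583765
```

```bash
python3 -m jog '[[[-0.002,0,0],0.03,1],[[-0.003,0,0],0.06,1],[[-0.003,0,0],0.075,1],[[-0.003,0,0],0.075,1],[[-0.003,0,0],0.075,1],[[-0.003,0,0],0.075,1]]' 45; python3 - <<'E'
from m import *
b=cams.read_camera("scene")
cv2.imwrite('pics/e.png',cv2.resize(b[140:290,220:340,::-1],(480,600),interpolation=cv2.INTER_CUBIC))
to();print(observe()['torque'],observe()['qvel'])
E
```

```text
time: 21.95
tool_pos: [0.467, 0.1464, 0.232]
tool_rot: [-3.139, -0.001, -0.805]
contact_force: [-2.7, 2.2, 7.0]
opening: 0.0144
grip_force: 47.9
t 22.0 [0.467  0.1464 0.232 ] [-3.139e+00 -1.000e-03 -8.050e-01] [-1.9  2.1  7.6] open 0.0143 grip 47.90224579162896
[ 1.39785157 -0.00620609  0.46018049] [ 0.00026886 -0.00046239  0.00088344  0.00050184  0.00039463  0.00058481]
```

View pics/e.png

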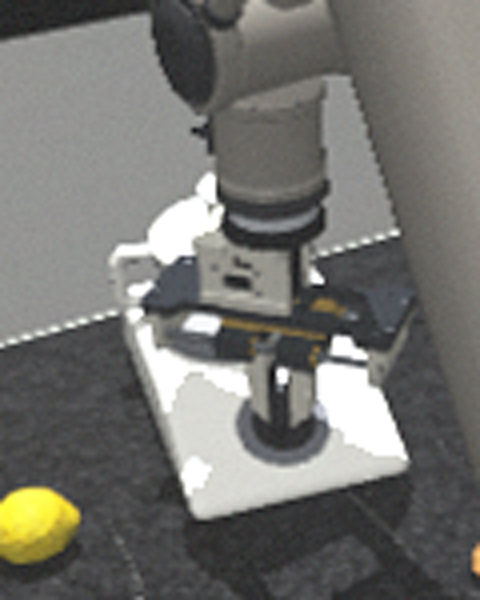

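The picture shows the fingers straddling the dial bar at about (283,400), turned to the right, with nothing else touched. I'll add a small margin toward the end stop and watch the torque.

```bash
python3 -m jog '[[[0,0,0],0.006,1],[[0,0,0],0.013,1],[[0,0,0],0.013,1],[[0,0,0],0.013,1]]' 50; python3 - <<'E'
from m import *
to();print(observe()['torque'])
E
```

```text
time: 22.5
tool_pos: [0.4669, 0.1465, 0.2321]
tool_rot: [-3.139, -0.001, -0.846]
contact_force: [-2.9, 2.8, 7.3]
opening: 0.014
grip_force: 52.8
t 22.5 [0.4669 0.1465 0.2321] [-3.139e+00 -1.000e-03 -8.460e-01] [-2.9  2.8  7.3] open 0.014 grip 52.77624632231891
[1.46662372 0.1041067  0.52199084]
```

```bash
python3 -c "
from m import *
print(robot.hand_in())"
```

```text
the job is handed in; nothing more can be done
None
```

The job is handed in at about 22.5 s: the pusher is in the feed tube and let go, and the gripper is holding the dial at an estimated 1.2 rad or more, past the 1.10 needed. I inferred that from the tool's rotation rather than measuring it, and the hand-in returned no verdict.

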